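# Let the coarse grinding balls out of their feeder

### The arm

A 6-joint arm with a two-finger parallel gripper is mounted at the origin on the work surface. World frame = base frame: x ahead of the robot, y to its left, z up, the work surface at z = 0. Lengths are in mm, angles in rad, forces in N, time in s.
With the tool pointing down it reaches from about 350 to 1000 mm from the base axis. Payload 7.1 kg.
Tool frame: the origin (TCP) lies on the centre line of the jaws, within the pads' length; the fingertips stand 25 mm ahead of it and the grasp point (between the pads) lies 6 mm ahead of it; z points along the fingers, y is the line along which they close (so a half turn about z gives the same grasp; the last joint's range is limited). The gripper opens to 85 mm and grips with 20 to 120 N. Pads are 22 mm wide; open, the fingers measure 114 mm over their backs; the gripper's body (76 mm by 85 mm) begins 54 mm behind the grasp point. The pads swing forward as they close: fully open they stand 13 mm farther back than shut.
Start: joints at [1.132, 0.423, 1.63, -0, 1.089, -0.019], TCP at [254.704, 570.729, 256.319] pointing down, gripper open.
Joint ranges: [-3, 3], [-0.9, 2.11], [0.09, 2.58], [-1.31, 4.45], [0.11, 2.69], [-2.54, 2.54]. Speed limits (rad/s): [2.39, 2.39, 3.01, 3.14, 3.14, 3.14].

### API

Orientations are given as a unit quaternion [w, x, y, z].
In Python, from rig import arm gives the robot as it stands. The module is installed in compiled form; this text tells all that it offers.
- The arm moves only by the shell command python3 -m crank 'ROWS' [FORCE]. ROWS is JSON, a list of rows, each an object with "offset": the shift along the tool's x, y, z in mm, a list of three; "twist": the turn, a rotation vector about the tool's x, y, z in rad, a list of three; "jaw": the opening, from 0 (shut) to 1 (fully open). In form: [{"offset": [tx, ty, tz], "twist": [ax, ay, az], "jaw": jaw}, ...]. A call has 1 to 10 rows; each row shifts and turns the commanded pose from where the row before left it, along the tool's axes as they then stand; what a row does not reach is not made up. A row lasts 1/10 s, in which the tool goes at most 50 mm and 8.59 degrees, less where a joint would pass 70% of its speed; a pose out of reach is approached as far as the arm can. A call is refused whole if a number of a shift passes 50 or a number of a turn 0.15, either way. A call with a gripper value outside its range is refused whole. The fingers move at their own pace and stop on an object; FORCE is the grip in N (left out, the last holds). Time passes only in rows, so rows that do not move let the fingers close. It gives the time, the measured TCP pose, the force, the opening and the grip force at its end, in the units of the state.
- arm.state(): the state, without advancing time (a new reading comes with each control period).
- arm.grab_frame(name): name is "scene" or "top"; returns a dict with "frame" (400x640x3 uint8, red, green, blue), "K" (3x3 intrinsics, pixels), "R" (3x3) and "t" (3): a world point X has camera coordinates R X + t. Camera axes: x right, y down, z forward; pixel columns grow to the right and rows downward; lengths in mm; the calibration is good to about 2 mm. A picture is of the moment at which its call begins. There is no depth.
- arm.finish_job(): hands the job in; it is judged then, once.
Trained networks look in the newest picture that a camera, given by its name, has taken for a name from the list of things; names that differ only in an ending like _2 or _b are one class to them, and where a whole thing is asked for, a point or a joint stands for the part that bears it (a point fixed in the world has none). Each returns a list of dicts, best first, with "confidence" (0 to 1); they miss things now and then, are a little off and sometimes report something else, mostly with a low value. They report only what shows in the picture. A call takes as long as a camera call.
- arm.boxes_of(camera, query): "rect" ([left, top, right, bottom] in pixels, round what is visible of it).
The state is a dict: "time": time; "qpos": joint angles; "joint_vel": joint speeds; "tau": joint torques, N m; "eef_pos": TCP position; "eef_rot": TCP orientation; "ft_force": force on the tool from outside, world axes, zero at the start; "torque": the same for the moment, N m; "finger_gap": opening from 0.0 (shut) to 1.0 (fully open); "grasp_force": force on a finger pad.
Only numpy, scipy, OpenCV 4.12 (cv2) and the standard library are available. Lean on these libraries where they do the work, as an engineer would, in place of code of your own. Each camera call takes 0.05 s, during which the arm holds its last target. There are 200 camera calls.

### The job

Press down the lever of the feeder that holds the three large grinding balls so that its lid lifts and all three roll out into the tray in front of it, then ease the lever back up so that the lid comes down fully shut without slamming. Only press the lever from above: do not grip or force it, and do not touch the lid or any ball; leave the feeder with the small balls and everything else on the bench as it is.

Things in the scene. Friction and masses are not known exactly. Their poses are not given: they have to be found in the camera images.
- coarse: Coarse feeder (the job): bolted-down metal feeder holding three LARGE white balls (36 mm) in a sloping trough (40 mm wide inside), under and just behind a small steel lid. Stands beside the like fine feeder, order random. Origin on the table in the middle, z up; its -x end faces the robot (yaw within 0.25 rad) and holds an open tray; the lever is on its +y side. 315 x 140 mm, 130 mm high, lid shut.
- coarse_lever (a joint): Coarse feeder's lever angle (rad): 0 = up, at rest; 0.54 = fully down, a hard stop. Level axle along the feeder's y at (-100, 85, 110) mm in its frame; the arm points to -x, 0.3 rad above level at rest; the pad, 100 mm out, travels 53 mm, almost straight down. Spring return: about 4 N at first to 9 N fully down, at the pad. Let go, it flies up and the lid slams.
- coarse_pad (a point): Centre of the top of the bare aluminium pad on the coarse feeder's lever: 50 mm along the lever, 42 mm wide, 8 mm thick. Moves with the lever; at rest at (-193, 85, 147) mm in the feeder frame. Open above; beside it, 14 mm off towards -y, the tray's wall, 56 mm high; the lid is over 80 mm away.
- coarse_lid (a joint): Opening of the coarse feeder's lid (rad): 0 = shut, 0.8 = fully open, with the lever fully down. The lever lifts it by a pin in a slot, 1.48 rad per rad of lever. The balls start to pass under its lip at about 0.4; held above 0.55 they all roll out in 1 to 2 s. Falling shut at over 2 rad/s counts as slamming.
- coarse_lip (a point): Middle of the upper front edge of the coarse feeder's lid: a bare steel plate 76 mm long, hinged at its uphill end, with a 44 mm lip hanging down in front that holds the balls back. Rises as the lid opens.
- coarse_tray (a point): Centre of the floor of the coarse feeder's tray, 16 mm above the table: inside 150 x 92 mm along the feeder's x and y, walls to 56 mm above the table, grey floor sloping gently to the front left; axes as the feeder's.
- fine: Fine feeder (leave alone): the same feeder with a narrower trough (28 mm inside) holding five SMALL white balls (24 mm). Same origin, axes and lever.
- fine_lid (a joint): Opening of the fine feeder's lid (rad): 0 = shut; stays shut.
- fine_pad (a point): Centre of the top of the fine feeder's lever pad (not to be pressed).
- coarse_ball0_center (a point): Centre of a large grinding ball: white porcelain, 36 mm across, 59 g or so, starting in the coarse feeder's trough.
- coarse_ball1_center (a point): Centre of a large grinding ball: white porcelain, 36 mm across, 59 g or so, starting in the coarse feeder's trough.
- coarse_ball2_center (a point): Centre of a large grinding ball: white porcelain, 36 mm across, 59 g or so, starting in the coarse feeder's trough.
- fine_ball0_center (a point): Centre of a small grinding ball: white porcelain, 24 mm across, in the fine feeder's trough; stays there.
- fine_ball1_center (a point): Centre of a small grinding ball: white porcelain, 24 mm across, in the fine feeder's trough; stays there.
- fine_ball2_center (a point): Centre of a small grinding ball: white porcelain, 24 mm across, in the fine feeder's trough; stays there.
- fine_ball3_center (a point): Centre of a small grinding ball: white porcelain, 24 mm across, in the fine feeder's trough; stays there.
- fine_ball4_center (a point): Centre of a small grinding ball: white porcelain, 24 mm across, in the fine feeder's trough; stays there.
- cup: Plaster-coloured cup, 60 mm wide, 80 mm high, standing to the right of the coarse feeder's tray; a bystander, origin under its middle.
- bowl: White bowl, 110 mm wide, 50 mm high, at the robot's right; a bystander, origin under its middle.
- jar: Glass jar, 64 mm wide, 85 mm high, at the robot's left; a bystander, origin under its middle.
- scraper: Spatula, 200 mm long, lying at the robot's left; a bystander, origin under its middle.
- brush: Brush, 180 mm long, lying at the robot's right; a bystander, origin under its middle.
- mould: Small plaster mould half, 70 x 50 x 54 mm, lying to the right of the fine feeder's tray; a bystander, origin under its middle.

How it is judged:
By the outcome, as a careful person would: the job done as asked, in the order asked, and still so for the second after the job is handed in, with the robot touching nothing.
It also fails if it takes over 43 s, if anything falls off the work surface, if the arm or the gripper's body presses on something with over 40 N, if the wrist force passes 120 N, or if a joint passes its speed limit or range.

## Working session

There is one attempt and no reset: what is moved stays moved. The work goes in short steps, Python scripts to look and compute and a shell command to move; the robot and the scene stay as the last step left them, time stands still between calls to the robot, and variables do not carry over. Pictures are saved under pics/ and viewed, at most 10 in all, crops included, and the job is handed in when it is done.

```bash
mkdir -p pics; python3 - <<'E'
from rig import arm
import cv2,numpy as np
for c in("scene","top"):
    f=arm.grab_frame(c); cv2.imwrite(f"pics/{c}0.png",f["frame"][:,:,::-1])
    np.savez(f"{c}.npz",K=f["K"],R=f["R"],t=f["t"])
    print(c,-f["R"].T@f["t"])
    for q in("coarse","fine","coarse_pad","fine_pad","coarse_lip","coarse_tray","coarse_ball0_center","fine_ball0_center","cup","mould"):
        print(q,[(np.round(b["rect"]).tolist(),round(b["confidence"],2)) for b in arm.boxes_of(c,q)][:4])
s=arm.state();print(s["time"],s["eef_pos"],s["eef_rot"],s["finger_gap"])
E
```

```text
scene [1193.37626293  100.38413661 1143.50964567]
coarse [([235.0, 168.0, 297.0, 278.0], 0.68), ([213.0, 154.0, 261.0, 168.0], 0.67), ([248.0, 208.0, 285.0, 227.0], 0.52)]
fine [([341.0, 187.0, 432.0, 296.0], 0.69)]
coarse_pad [([283.0, 169.0, 295.0, 222.0], 0.78)]
fine_pad []
coarse_lip [([284.0, 165.0, 294.0, 206.0], 0.68), ([251.0, 207.0, 271.0, 225.0], 0.59)]
coarse_tray [([237.0, 168.0, 297.0, 276.0], 0.69), ([285.0, 165.0, 297.0, 226.0], 0.36)]
coarse_ball0_center [([220.0, 200.0, 239.0, 225.0], 0.58), ([247.0, 208.0, 273.0, 225.0], 0.42)]
fine_ball0_center []
cup [([218.0, 203.0, 239.0, 221.0], 0.81)]
mould [([341.0, 207.0, 358.0, 231.0], 0.82), ([220.0, 201.0, 237.0, 225.0], 0.51)]
top [ 304.95083119  -34.54563033 1213.79297816]
coarse [([354.0, 125.0, 414.0, 233.0], 0.84)]
fine [([208.0, 136.0, 304.0, 239.0], 0.69)]
coarse_pad [([361.0, 169.0, 383.0, 233.0], 0.8)]
fine_pad [([206.0, 168.0, 237.0, 225.0], 0.73)]
coarse_lip [([426.0, 250.0, 480.0, 285.0], 0.48)]
coarse_tray [([353.0, 126.0, 416.0, 233.0], 0.72)]
coarse_ball0_center []
fine_ball0_center [([361.0, 169.0, 381.0, 232.0], 0.31)]
cup [([421.0, 172.0, 440.0, 196.0], 0.81)]
mould [([288.0, 190.0, 305.0, 217.0], 0.77)]
1.1 [254.68589124 570.71992079 256.33032142] [-1.03493537e-05  2.08349483e-01  9.78054443e-01 -1.18068663e-05] 0.9981151881529488
```

```bash
python3 - <<'E'
import cv2,numpy as np
a=cv2.imread("pics/scene0.png")[140:310,200:450];b=cv2.imread("pics/top0.png")[110:250,195:450]
cv2.imwrite("pics/s1.png",cv2.resize(a,None,fx=3.2,fy=3.2,interpolation=cv2.INTER_CUBIC))
cv2.imwrite("pics/t1.png",cv2.resize(b,None,fx=3.1,fy=3.1,interpolation=cv2.INTER_CUBIC))
E
```

```text
(no output)
```

View pics/s1.png

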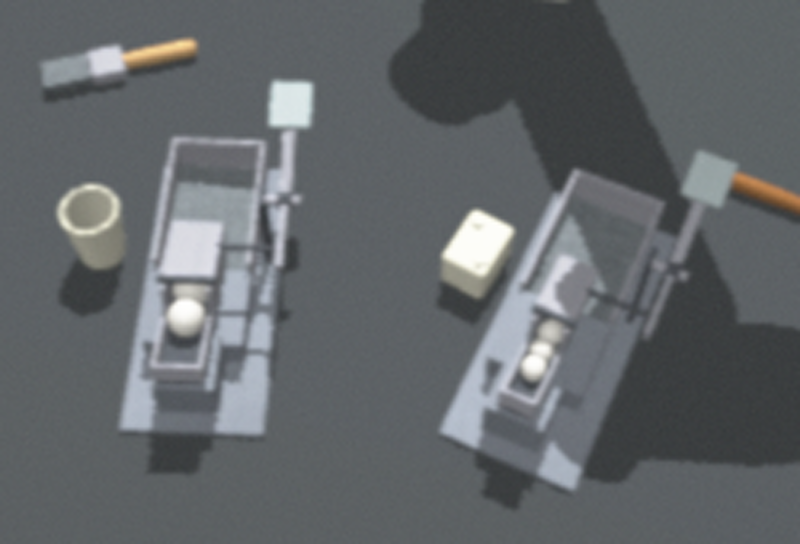

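View pics/t1.png

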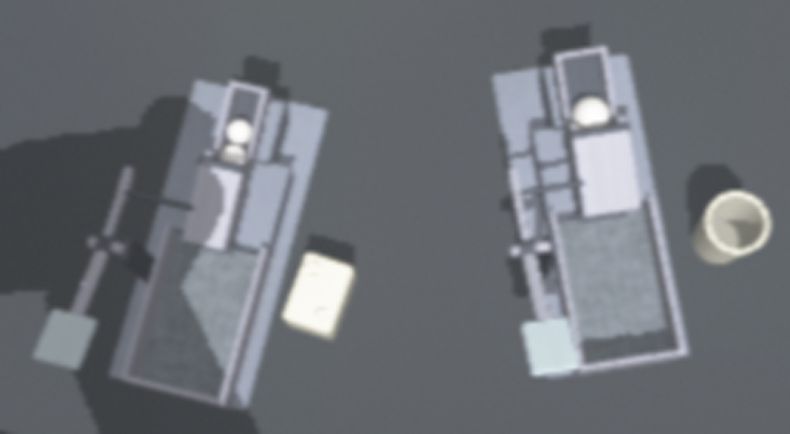

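The coarse feeder (large balls) is on the left in the scene view and on the right in the top view. Its pad is at about (291,172) px in scene and (373,222) px in top. The lever hub is at about (288,202) in scene and (366,190) in top.

```bash
python3 - <<'E'
import cv2,numpy as np
from rig import arm
from scipy.spatial.transform import Rotation as Ro
S=np.load("scene.npz");T=np.load("top.npz")
P=lambda c:c["K"]@np.c_[c["R"],c["t"]]
s=lambda p:np.array(p,float)/3.2+[200,140]
t=lambda p:np.array(p,float)/3.1+[195,110]
sp=[(291,104),(270,82),(313,82),(312,127),(269,125),(283,198),(121,430),(264,434)]
tp=[(552,347),(532,376),(580,373),(573,318),(523,320),(530,247),(628,56),(493,75)]
# pad corners: scene image flips; match far-left(scene TL = near robot,-y) -> top BR
tp[1],tp[2],tp[3],tp[4]=(580,373),(532,376),(523,320),(573,318)
X=cv2.triangulatePoints(P(S),P(T),s(sp).T,t(tp).T);X=(X[:3]/X[3]).T
print(np.round(X,1))
d=X[7]-X[6];print("yaw base rear",np.arctan2(-d[0],d[1]))
d=X[5]-X[0];print("yaw lever",np.arctan2(d[1],d[0]))
for u in("a","b"):
  pass
st=arm.state();print(st["eef_pos"],Ro.from_quat(np.roll(st["eef_rot"],-1)).as_matrix().round(3))
E
```

```text
[[ 4.419e+02 -1.549e+02  1.434e+02]
 [ 4.195e+02 -1.804e+02  1.450e+02]
 [ 4.159e+02 -1.369e+02  1.519e+02]
 [ 4.655e+02 -1.288e+02  1.424e+02]
 [ 4.680e+02 -1.731e+02  1.372e+02]
 [ 5.368e+02 -1.406e+02  1.142e+02]
 [ 7.617e+02 -2.554e+02 -2.000e-01]
 [ 7.399e+02 -1.161e+02  4.900e+00]]
yaw base rear 0.15520865869262335
yaw lever 0.14882503157077515
[254.68589124 570.71992079 256.33032142] [[-0.913  0.408 -0.   ]
 [ 0.408  0.913 -0.   ]
 [ 0.    -0.    -1.   ]]
```

```bash
python3 -m crank '[{"offset":[0,0,0],"twist":[0,0,0.1],"jaw":0},{"offset":[0,0,0],"twist":[0,0,0.1],"jaw":0},{"offset":[0,0,0],"twist":[0,0,0.1],"jaw":0},{"offset":[0,0,0],"twist":[0,0,0.1],"jaw":0},{"offset":[0,0,0],"twist":[0,0,0.1],"jaw":0},{"offset":[0,0,0],"twist":[0,0,0.1],"jaw":0},{"offset":[0,0,0],"twist":[0,0,0.1],"jaw":0},{"offset":[0,0,0],"twist":[0,0,0.1],"jaw":0},{"offset":[0,0,0],"twist":[0,0,0.1],"jaw":0},{"offset":[0,0,0],"twist":[0,0,0.1],"jaw":0}]'
python3 -m crank '[{"offset":[-46,5,0],"twist":[0,0,0],"jaw":0},{"offset":[-46,5,0],"twist":[0,0,0],"jaw":0},{"offset":[-46,5,0],"twist":[0,0,0],"jaw":0},{"offset":[-46,5,0],"twist":[0,0,0],"jaw":0},{"offset":[-46,5,0],"twist":[0,0,0],"jaw":0},{"offset":[-46,5,0],"twist":[0,0,0],"jaw":0},{"offset":[-46,5,0],"twist":[0,0,0],"jaw":0},{"offset":[-46,5,0],"twist":[0,0,0],"jaw":0}]'
python3 -m crank '[{"offset":[-46,5,0],"twist":[0,0,0],"jaw":0},{"offset":[-46,5,0],"twist":[0,0,0],"jaw":0},{"offset":[-46,5,0],"twist":[0,0,0],"jaw":0},{"offset":[-46,5,0],"twist":[0,0,0],"jaw":0},{"offset":[-46,5,0],"twist":[0,0,0],"jaw":0},{"offset":[-40,4,0],"twist":[0,0,0],"jaw":0},{"offset":[-20,0,0],"twist":[0,0,0],"jaw":0},{"offset":[0,0,0],"twist":[0,0,0],"jaw":0}]'
cat > w.py <<'E'
from rig import arm
import numpy as np
from scipy.spatial.transform import Rotation as Ro
def where(target):
    s=arm.state();R=Ro.from_quat(np.roll(s["eef_rot"],-1)).as_matrix()
    print("t",s["time"],"pos",s["eef_pos"].round(1) if hasattr(s["eef_pos"],"round") else s["eef_pos"],"F",np.round(s["ft_force"],1),"q6",s["qpos"][5],"x-heading",np.degrees(np.arctan2(R[1,0],R[0,0])))
    print("tool move",(R.T@(np.array(target)-s["eef_pos"])).round(1))
E
python3 -c "
from w import *
where([440,-152,200])"
```

```text
time: 2.1
eef_pos: [254.7, 570.7, 256.3]
eef_rot: [-0.0, 0.653, 0.757, -0.0]
ft_force: [-0.6, 0.0, -0.6]
finger_gap: 0.004
grasp_force: 0.0
time: 2.9
eef_pos: [349.8, 211.3, 256.6]
eef_rot: [0.0, 0.652, 0.759, 0.0]
ft_force: [0.1, 0.4, 0.2]
finger_gap: 0.002
grasp_force: 0.0
time: 3.7
eef_pos: [422.5, -71.6, 256.5]
eef_rot: [0.0, 0.653, 0.757, 0.0]
ft_force: [-0.5, 0.7, -0.2]
finger_gap: 0.001
grasp_force: 0.0
t 3.7 pos [422.5 -71.6 256.5] F [-0.5  0.7 -0.2] q6 -0.3425027767270259 x-heading 98.44163409066114
tool move [-82.1   5.5  56.6]
```

```bash
python3 -m crank '[{"offset":[-30,2,0],"twist":[0,0,0],"jaw":0},{"offset":[-30,2,0],"twist":[0,0,0],"jaw":0},{"offset":[-22,1.5,0],"twist":[0,0,0],"jaw":0},{"offset":[0,0,20],"twist":[0,0,0],"jaw":0},{"offset":[0,0,20],"twist":[0,0,0],"jaw":0},{"offset":[0,0,15],"twist":[0,0,0],"jaw":0},{"offset":[0,0,0],"twist":[0,0,0],"jaw":0}]'
python3 - <<'E'
from w import *
import cv2
where([440,-152,195])
a=arm.grab_frame("scene")["frame"][140:260,220:340,::-1];b=arm.grab_frame("top")["frame"][140:260,310:430,::-1]
cv2.imwrite("pics/2.png",cv2.resize(np.hstack([a,b]),None,fx=3.3,fy=3.3,interpolation=cv2.INTER_CUBIC))
E
```

```text
time: 4.4
eef_pos: [438.4, -148.2, 199.7]
eef_rot: [-0.002, 0.651, 0.759, -0.001]
ft_force: [-0.2, 0.7, 0.0]
finger_gap: 0.0
grasp_force: 0.0
t 4.4 pos [ 438.4 -148.2  199.7] F [-0.2  0.7  0. ] q6 -0.5037451041554856 x-heading 98.69063704317306
tool move [-4.   1.   4.7]
```

View pics/2.png

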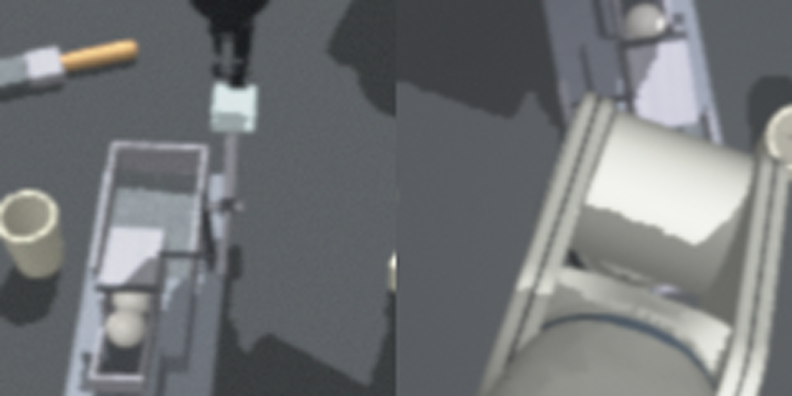

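The left half shows the closed fingertips over the coarse pad (fingertips about (234,85), pad about (234,108)), lined up. In the right half the arm hides the pad. I'll lower until contact.

```bash
python3 -m crank '[{"offset":[-3,0,5],"twist":[0,0,0],"jaw":0},{"offset":[0,0,5],"twist":[0,0,0],"jaw":0},{"offset":[0,0,5],"twist":[0,0,0],"jaw":0},{"offset":[0,0,0],"twist":[0,0,0],"jaw":0},{"offset":[0,0,0],"twist":[0,0,0],"jaw":0}]'
python3 -m crank '[{"offset":[0,0,3],"twist":[0,0,0],"jaw":0},{"offset":[0,0,3],"twist":[0,0,0],"jaw":0},{"offset":[0,0,0],"twist":[0,0,0],"jaw":0}]'
python3 -m crank '[{"offset":[0,0,3],"twist":[0,0,0],"jaw":0},{"offset":[0,0,3],"twist":[0,0,0],"jaw":0},{"offset":[0,0,0],"twist":[0,0,0],"jaw":0}]'
```

```text
time: 5.0
eef_pos: [440.0, -152.6, 186.2]
eef_rot: [-0.0, 0.652, 0.758, -0.0]
ft_force: [0.7, 0.4, 0.0]
finger_gap: -0.001
grasp_force: 0.0
time: 5.3
eef_pos: [439.9, -152.5, 179.9]
eef_rot: [-0.0, 0.652, 0.758, -0.0]
ft_force: [-0.7, 0.4, -0.4]
finger_gap: 0.003
grasp_force: 0.0
time: 5.6
eef_pos: [440.1, -152.7, 174.2]
eef_rot: [-0.0, 0.652, 0.758, -0.0]
ft_force: [-1.0, -0.3, 3.7]
finger_gap: 0.0
grasp_force: 1.3
```

```bash
python3 -m crank '[{"offset":[0,0,4],"twist":[0,0,0],"jaw":0},{"offset":[0,0,5],"twist":[0,0,0],"jaw":0},{"offset":[0,0,5],"twist":[0,0,0],"jaw":0},{"offset":[0,0,5],"twist":[0,0,0],"jaw":0},{"offset":[0,0,5],"twist":[0,0,0],"jaw":0},{"offset":[0,0,5],"twist":[0,0,0],"jaw":0},{"offset":[0,0,5],"twist":[0,0,0],"jaw":0},{"offset":[0,0,5],"twist":[0,0,0],"jaw":0},{"offset":[0,0,4],"twist":[0,0,0],"jaw":0},{"offset":[0,0,3],"twist":[0,0,0],"jaw":0}]'
python3 -m crank '[{"offset":[0,0,0],"twist":[0,0,0],"jaw":0},{"offset":[0,0,0],"twist":[0,0,0],"jaw":0},{"offset":[0,0,0],"twist":[0,0,0],"jaw":0},{"offset":[0,0,0],"twist":[0,0,0],"jaw":0},{"offset":[0,0,0],"twist":[0,0,0],"jaw":0},{"offset":[0,0,0],"twist":[0,0,0],"jaw":0},{"offset":[0,0,0],"twist":[0,0,0],"jaw":0},{"offset":[0,0,0],"twist":[0,0,0],"jaw":0},{"offset":[0,0,0],"twist":[0,0,0],"jaw":0},{"offset":[0,0,0],"twist":[0,0,0],"jaw":0}]'
python3 -m crank '[{"offset":[0,0,0],"twist":[0,0,0],"jaw":0},{"offset":[0,0,0],"twist":[0,0,0],"jaw":0},{"offset":[0,0,0],"twist":[0,0,0],"jaw":0},{"offset":[0,0,0],"twist":[0,0,0],"jaw":0},{"offset":[0,0,0],"twist":[0,0,0],"jaw":0},{"offset":[0,0,0],"twist":[0,0,0],"jaw":0},{"offset":[0,0,0],"twist":[0,0,0],"jaw":0},{"offset":[0,0,0],"twist":[0,0,0],"jaw":0},{"offset":[0,0,0],"twist":[0,0,0],"jaw":0},{"offset":[0,0,0],"twist":[0,0,0],"jaw":0}]'
python3 - <<'E'
from w import *
import cv2
a=arm.grab_frame("scene")["frame"][140:290,220:340,::-1]
cv2.imwrite("pics/3.png",cv2.resize(a,None,fx=4,fy=4,interpolation=cv2.INTER_CUBIC))
E
```

```text
time: 6.6
eef_pos: [439.3, -152.6, 128.2]
eef_rot: [-0.001, 0.652, 0.758, -0.0]
ft_force: [-4.4, -1.3, 8.8]
finger_gap: 0.002
grasp_force: 4.1
time: 7.6
eef_pos: [439.3, -152.6, 128.4]
eef_rot: [-0.001, 0.652, 0.758, -0.0]
ft_force: [-4.0, -0.9, 7.8]
finger_gap: 0.002
grasp_force: 3.9
time: 8.6
eef_pos: [439.3, -152.6, 128.4]
eef_rot: [-0.001, 0.652, 0.758, -0.0]
ft_force: [-4.7, -1.7, 6.0]
finger_gap: 0.001
grasp_force: 3.9
```

View pics/3.png

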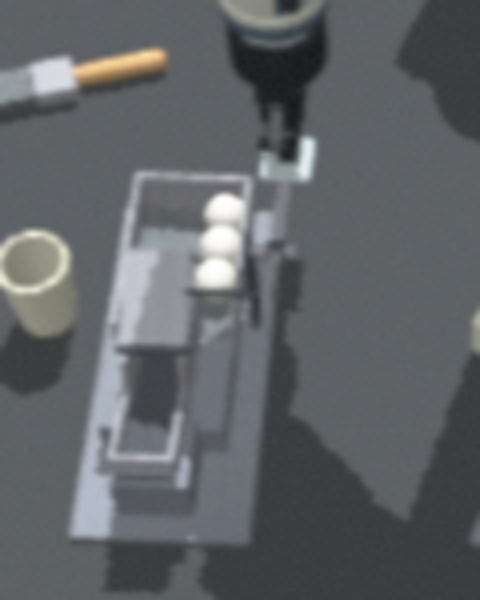

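All three balls are in the tray along its left wall at about (223,210), (220,243) and (215,273), and the trough is empty. Now I'll ease the lever up.

```bash
python3 -m crank '[{"offset":[0,0,-2],"twist":[0,0,0],"jaw":0},{"offset":[0,0,-3],"twist":[0,0,0],"jaw":0},{"offset":[0,0,-3],"twist":[0,0,0],"jaw":0},{"offset":[0,0,-3],"twist":[0,0,0],"jaw":0},{"offset":[0,0,-3],"twist":[0,0,0],"jaw":0},{"offset":[0,0,-3],"twist":[0,0,0],"jaw":0},{"offset":[0,0,-3],"twist":[0,0,0],"jaw":0},{"offset":[0,0,-3],"twist":[0,0,0],"jaw":0},{"offset":[0,0,-3],"twist":[0,0,0],"jaw":0},{"offset":[0,0,-3],"twist":[0,0,0],"jaw":0}]'
python3 -m crank '[{"offset":[0,0,-3],"twist":[0,0,0],"jaw":0},{"offset":[0,0,-2],"twist":[0,0,0],"jaw":0},{"offset":[0,0,-2],"twist":[0,0,0],"jaw":0},{"offset":[0,0,-2],"twist":[0,0,0],"jaw":0},{"offset":[0,0,-2],"twist":[0,0,0],"jaw":0},{"offset":[0,0,-1],"twist":[0,0,0],"jaw":0},{"offset":[0,0,-1],"twist":[0,0,0],"jaw":0},{"offset":[0,0,-1],"twist":[0,0,0],"jaw":0},{"offset":[0,0,-1],"twist":[0,0,0],"jaw":0},{"offset":[0,0,0],"twist":[0,0,0],"jaw":0}]'
python3 -m crank '[{"offset":[0,0,-1],"twist":[0,0,0],"jaw":0},{"offset":[0,0,-1],"twist":[0,0,0],"jaw":0},{"offset":[0,0,-1],"twist":[0,0,0],"jaw":0},{"offset":[0,0,-1],"twist":[0,0,0],"jaw":0},{"offset":[0,0,-1],"twist":[0,0,0],"jaw":0},{"offset":[0,0,-1],"twist":[0,0,0],"jaw":0},{"offset":[0,0,-1],"twist":[0,0,0],"jaw":0},{"offset":[0,0,-1],"twist":[0,0,0],"jaw":0},{"offset":[0,0,-1],"twist":[0,0,0],"jaw":0},{"offset":[0,0,-1],"twist":[0,0,0],"jaw":0}]'
```

```text
time: 9.65
eef_pos: [441.1, -152.6, 157.9]
eef_rot: [0.001, 0.652, 0.758, 0.001]
ft_force: [4.5, 2.1, 3.9]
finger_gap: 0.001
grasp_force: 2.1
time: 10.65
eef_pos: [440.0, -152.6, 172.4]
eef_rot: [-0.0, 0.652, 0.758, -0.0]
ft_force: [3.0, 0.3, 3.5]
finger_gap: -0.003
grasp_force: 1.9
time: 11.65
eef_pos: [440.1, -152.6, 182.4]
eef_rot: [-0.0, 0.652, 0.758, -0.0]
ft_force: [0.1, 0.5, 0.2]
finger_gap: 0.003
grasp_force: 0.0
```

Contact is released. I'll back off upwards and check.

```bash
python3 -m crank '[{"offset":[0,0,-10],"twist":[0,0,0],"jaw":0},{"offset":[0,0,-20],"twist":[0,0,0],"jaw":0},{"offset":[0,0,-20],"twist":[0,0,0],"jaw":0},{"offset":[0,0,-20],"twist":[0,0,0],"jaw":0},{"offset":[40,0,0],"twist":[0,0,0],"jaw":0},{"offset":[40,0,0],"twist":[0,0,0],"jaw":0},{"offset":[40,0,0],"twist":[0,0,0],"jaw":0},{"offset":[20,0,0],"twist":[0,0,0],"jaw":0},{"offset":[0,0,0],"twist":[0,0,0],"jaw":0},{"offset":[0,0,0],"twist":[0,0,0],"jaw":0}]'
python3 - <<'E'
from w import *
import cv2
a=arm.grab_frame("scene")["frame"][150:290,220:320,::-1];b=arm.grab_frame("top")["frame"][110:250,340:440,::-1]
cv2.imwrite("pics/4.png",cv2.resize(np.hstack([a,b]),None,fx=4,fy=4,interpolation=cv2.INTER_CUBIC))
E
```

```text
time: 12.65
eef_pos: [419.3, -14.2, 252.9]
eef_rot: [0.0, 0.651, 0.759, 0.0]
ft_force: [-0.3, -0.5, -1.4]
finger_gap: 0.001
grasp_force: 0.0
```

View pics/4.png

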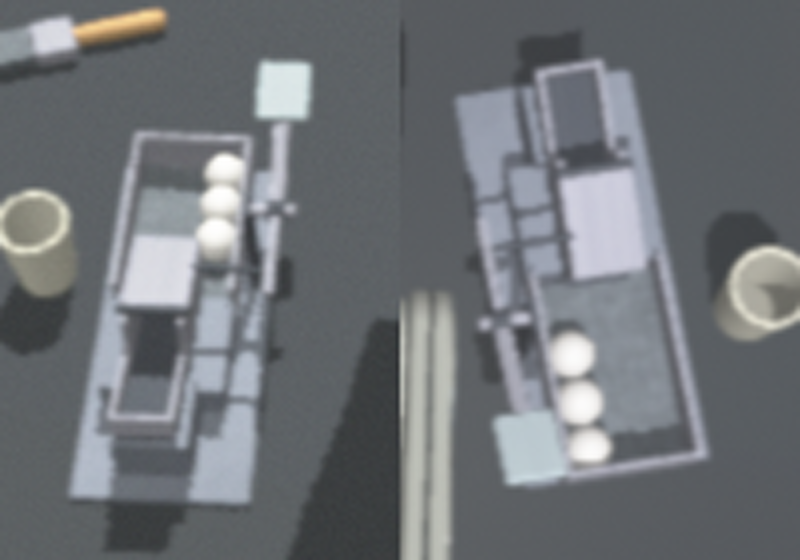

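The three balls are in the tray ((573,355), (580,402) and (588,445) in the right half). The lid is shut, and the pad is back at its rest pixel, about (291,172) in scene.

```bash
python3 -c "
from rig import arm
print(arm.finish_job())"
```

```text
the job is handed in; nothing more can be done
None
```

The job is handed in: all three large balls are in the coarse feeder's tray, the lever was eased back up and the lid looks fully shut in the last pictures, and only the lever pad was pressed (about 12.7 s of the 43 s used).

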